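Pick the soft rubber mount out of the inspection row

TASK

Three rubber-and-steel mounts that look alike stand on the granite of the measuring machine; one of them has gone soft. Squeeze them where they stand, between the fingers across the rubber, to find the soft one, lift it and set it down upright in the shallow white tray without dropping it. Leave the two hard mounts standing where they are.

Things in the scene. Friction and masses are not known exactly. Their poses are not given: they have to be found in the camera images.
- mount_a_center (a point): Centre (30 mm above the underside) of one of three like mounts, about 0.3 kg: steel foot 64 x 46 x 6 mm (x, y, z); on it an upright steel web 60 x 14 mm, top at 54 mm, bolt head to 60 mm; on both sides of the web a black rubber pad 50 mm long, 8 to 52 mm above the underside. Over the rubber it is 38 mm wide along its y: pinch it there, from above. z up, x along the web.
- mount_b_center (a point): Centre of a mount just like the first. Of the three exactly one is soft, which one cannot be seen and its place varies: squeezed with 10 N or more, the soft one gives to about 26 mm over the rubber (6 mm a side, then solid); a hard one stays wider than 35 mm. Both spring back when let go.
- mount_c_center (a point): Centre of a mount just like the first, same size, same axes, same point; soft or hard.
- mount_a_pad_l (a joint): How far one rubber pad of mount_a is pressed in towards the web, m: 0 untouched; in a squeeze both pads give alike, up to 0.006 in the soft mount and about 0.001 at most in a hard one.
- mount_b_pad_l (a joint): How far one rubber pad of mount_b is pressed in towards the web, m: 0 untouched; in a squeeze both pads give alike, up to 0.006 in the soft mount and about 0.001 at most in a hard one.
- mount_c_pad_l (a joint): How far one rubber pad of mount_c is pressed in towards the web, m: 0 untouched; in a squeeze both pads give alike, up to 0.006 in the soft mount and about 0.001 at most in a hard one.
- tray_in (a point): Shallow square white plastic tray, open on top, fixed to the granite: 170 x 170 mm outside, walls 4 mm thick and 22 mm high. This point is the centre of its inner floor, 4 mm above the granite; z up, x and y along its sides. Empty at the start.
There are look-alikes about, which are no part of the job. Leave any purple look-alike of the part that bears mount_b_center alone. Leave any pink look-alike of the part that bears mount_a_center alone.

How it is judged:
On the way, in this order (a step that is already met when the one before it is completed fails the run):
1. the soft mount is squeezed between the fingers while it still stands on the granite in its place (only the soft one's rubber can be pressed in by 2 mm a side) (((value of joint mount_a_pad_l above 0.002 m and height (world z) of mount_a_center below 0.04 m and distance of mount_a_center from where it was at the start of the episode below 0.03 m) or (value of joint mount_b_pad_l above 0.002 m and height (world z) of mount_b_center below 0.04 m and distance of mount_b_center from where it was at the start of the episode below 0.03 m) or (value of joint mount_c_pad_l above 0.002 m and height (world z) of mount_c_center below 0.04 m and distance of mount_c_center from where it was at the start of the episode below 0.03 m))), for 0.1 s.
2. that soft mount is lifted clear in the fingers (((value of joint mount_a_pad_l above 0.002 m and height (world z) of mount_a_center above 0.045 m) or (value of joint mount_b_pad_l above 0.002 m and height (world z) of mount_b_center above 0.045 m) or (value of joint mount_c_pad_l above 0.002 m and height (world z) of mount_c_center above 0.045 m))), for 0.1 s.
3. the soft mount is in the fingers over the tray (((value of joint mount_a_pad_l above 0.002 m and x of mount_a_center in the frame of tray_in between -0.065 and 0.065 m and y of mount_a_center in the frame of tray_in between -0.065 and 0.065 m) or (value of joint mount_b_pad_l above 0.002 m and x of mount_b_center in the frame of tray_in between -0.065 and 0.065 m and y of mount_b_center in the frame of tray_in between -0.065 and 0.065 m) or (value of joint mount_c_pad_l above 0.002 m and x of mount_c_center in the frame of tray_in between -0.065 and 0.065 m and y of mount_c_center in the frame of tray_in between -0.065 and 0.065 m))), for 0.1 s.
At the end, for the whole second after the job is handed in: The soft mount stands upright (within 10 degrees) on the floor of the tray, its centre within 65 mm of the tray's centre along each side; the two hard mounts stand upright within 30 mm of where they began; all three are at rest (((x of mount_a_center in the frame of tray_in between -0.065 and 0.065 m and y of mount_a_center in the frame of tray_in between -0.065 and 0.065 m and z of mount_a_center in the frame of tray_in between 0.02 and 0.04 m and distance of each of mount_b_center, mount_c_center from where it was at the start of the episode below 0.03 m) or (x of mount_b_center in the frame of tray_in between -0.065 and 0.065 m and y of mount_b_center in the frame of tray_in between -0.065 and 0.065 m and z of mount_b_center in the frame of tray_in between 0.02 and 0.04 m and distance of each of mount_a_center, mount_c_center from where it was at the start of the episode below 0.03 m) or (x of mount_c_center in the frame of tray_in between -0.065 and 0.065 m and y of mount_c_center in the frame of tray_in between -0.065 and 0.065 m and z of mount_c_center in the frame of tray_in between 0.02 and 0.04 m and distance of each of mount_a_center, mount_b_center from where it was at the start of the episode below 0.03 m)) and angle between each of mount_a_center, mount_b_center, mount_c_center's own z axis and vertical below 0.17 rad and linear speed of each of mount_a, mount_b, mount_c below 0.03 m/s); the robot touches nothing.
It fails at once if a mount is dropped (let go with its underside more than 50 mm above the granite) ((height (world z) of mount_a_center above 0.08 m and contact force between anything else and mount_a below 0.05 N) or (height (world z) of mount_b_center above 0.08 m and contact force between anything else and mount_b below 0.05 N) or (height (world z) of mount_c_center above 0.08 m and contact force between anything else and mount_c below 0.05 N)).
It also fails if it takes over 61 s, if anything falls off the work surface, if the arm or the gripper's body presses on something with over 40 N, if the wrist force passes 120 N, or if a joint passes its speed limit or range.

ROBOT

A 7-joint arm with a two-finger parallel gripper is mounted at the origin on the work surface. World frame = base frame: x ahead of the robot, y to its left, z up, the work surface at z = 0. Lengths are in m, angles in rad, forces in N, time in s.
With the tool pointing down it reaches from about 0.4 to 0.85 m from the base axis. Payload 10.4 kg.
Tool frame: the origin (TCP) lies between the finger pads; the fingertips stand 22 mm ahead of it and the grasp point (between the pads) lies 3 mm ahead of it; z points along the fingers, y is the line along which they close (so a half turn about z gives the same grasp; the last joint's range is limited). The gripper opens to 85 mm and grips with 20 to 120 N. Pads are 22 mm wide; open, the fingers measure 114 mm over their backs; the gripper's body (76 mm by 85 mm) begins 54 mm behind the grasp point. The pads swing forward as they close: fully open they stand 13 mm farther back than shut.
Start: joints at [1.084, 0.332, -0.065, 1.46, 0.022, 1.35, -0.088], TCP at [0.28, -0.559, 0.253] pointing down, gripper open.
Joint ranges: [-2.6, 2.6], [-0.5, 2.12], [-1.47, 1.34], [0.16, 2.42], [-1.27, 4.41], [0.06, 2.06], [-2.6, 2.6]. Speed limits (rad/s): [2.22, 2.22, 2.79, 2.79, 3.14, 3.14, 3.14].

INTERFACE

Orientations are given as a unit quaternion [x, y, z, w].
In Python, from workcell import manip, camera, ticket, boxes_of, outline_of gives the robot as it stands.
- The arm moves only by the tool carry_out, never from a script. Its argument "deltas" is a list of rows, each a list of 5 numbers: the shift along the tool's x, y, z as a fraction of full scale, then the turn about the tool's z as a fraction of full scale, then the opening, from -1 (shut) to 1 (fully open), so that 0 is half open. In form: [[tx, ty, tz, spin, gripper], ...]. A call has 1 to 20 rows; each row is the pose to reach, as a shift and turn from the pose commanded when the call began, along the tool's axes at that moment; what a row does not reach only later rows make up. Full scale, the value 1, is 150 mm for a shift and 30 degrees for a turn. A row lasts 1/8 s, in which the tool goes at most 62.5 mm and 10.7 degrees, less where a joint would pass 70% of its speed; a pose out of reach is approached as far as the arm can. A call with a number of a shift or a turn outside -1 to 1 is refused whole. A call with a gripper value outside its range is refused whole. The fingers move at their own pace and stop on an object; "force" is the grip in N (left out, the last holds). Time passes only in rows, so rows that repeat a pose let the fingers close. It gives the time, the measured TCP pose, the force, the opening and the grip force at its end, in the units of the state.
- manip.get_obs(): the state, without advancing time (a new reading comes with each control period).
- camera(name): name is "scene" or "top" or "wrist"; returns a dict with "img" (420x560x3 uint8, red, green, blue), "depth" (420x560 float32, m along the optical axis (not along the pixel's ray), 0 where there is no reading), "vertical_fov" (degrees; the focal length in pixels is half the picture's height over the tangent of half this angle, whatever the lens; pixels are square), "cx", "cy" (the principal point, pixels), "R" (3x3) and "t" (3): a world point X has camera coordinates R X + t. Camera axes: x right, y down, z forward; pixel columns grow to the right and rows downward; lengths in m; the calibration is good to about 2 mm. A picture is of the moment at which its call begins.
- ticket.hand_in(): hands the job in; it is judged then, once.
Trained networks look in a picture, given as the dict that the camera call returned (one of the last four; its "shot" number tells which), for a name from the list of things; names that differ only in an ending like _2 or _b are one class to them, and where a whole thing is asked for, a point or a joint stands for the part that bears it (a point fixed in the world has none). Each returns a list of dicts, best first, with "conf" (0 to 1); they miss things now and then, are a little off and sometimes report something else, mostly with a low value. They report only what shows in the picture. A call takes as long as a camera call. They do not tell look-alikes from the thing itself.
- boxes_of(query, picture): "position" ([x, y, z] in m, in world coordinates, good to about 4 mm: the middle of the surface that is visible of it).
- outline_of(query, picture): "region" (420x560 bool, what is visible of it).
The state is a dict: "clock": time; "joint_pos": joint angles; "joint_velocities": joint speeds; "tau": joint torques, N m; "position": TCP position; "ee_rot": TCP orientation; "ft_force": force on the tool from outside, world axes, zero at the start; "torque": the same for the moment, N m; "grip_width": opening from 0.0 (shut) to 1.0 (fully open); "grasp_force": force on a finger pad.
Only numpy, scipy, OpenCV 4.12 (cv2) and the standard library are available. Lean on these libraries where they do the work, as an engineer would, in place of code of your own. Each camera call takes 0.05 s, during which the arm holds its last target. There are 200 camera calls.

## Working session

There is one attempt and no reset: what is moved stays moved. The work goes in short steps, Python scripts to look and compute and a tool call to move; the robot and the scene stay as the last step left them, time stands still between calls to the robot, and variables do not carry over. Pictures are saved under pics/ and viewed, at most 10 in all, crops included, and the job is handed in when it is done.

Besides the shell and the picture viewer there is one more tool, called after "Call:" in YAML: its name, and indented under it one key for each argument. carry_out: Moves the arm, as the interface text tells. Its arguments: {"type":"object","properties":{"deltas":{"type":"array","items":{"type":"array","items":{"type":"number"}}},"force":{"type":"number"}},"required":["deltas"]}

```bash
mkdir -p pics
cat > h.py <<'E'
import numpy as np, cv2
from workcell import manip, camera, ticket, boxes_of, outline_of
def cloud(p):
    d=p["depth"]; h,w=d.shape; f=h/2/np.tan(np.radians(p["vertical_fov"])/2)
    u,v=np.meshgrid(np.arange(w),np.arange(h))
    X=np.stack([(u-p["cx"])/f*d,(v-p["cy"])/f*d,d],-1)
    return (X-p["t"])@np.asarray(p["R"])
def proj(p,X):
    f=p["img"].shape[0]/2/np.tan(np.radians(p["vertical_fov"])/2)
    c=np.asarray(p["R"])@X+p["t"]; return np.round([p["cx"]+f*c[0]/c[2],p["cy"]+f*c[1]/c[2]])
E
python3 - <<'E'
from h import *
np.set_printoptions(precision=4,suppress=True)
print(manip.get_obs())
for n in ["top","scene"]:
    p=camera(n); cv2.imwrite(f"pics/{n}0.png",p["img"][...,::-1])
    C=cloud(p)
    for q in ["mount_a_center","tray_in"]:
        for b in boxes_of(q,p): print(n,q,b["conf"],b["position"],proj(p,np.array(b["position"])))
    for o in outline_of("mount_a_center",p):
        m=o["region"]&(p["depth"]>0); P=C[m]; t=P[P[:,2]>0.045]
        r=cv2.minAreaRect((t[:,:2]*1000).astype(np.float32)) if len(t)>5 else None
        print(n,o["conf"],m.sum(),np.median(P,0),P[:,2].max(),r,p["img"][m].mean(0))
E
```

```text
{'clock': 0.0, 'joint_pos': array([ 1.0844,  0.3329, -0.0647,  1.461 ,  0.0216,  1.3499, -0.0885]), 'joint_velocities': array([-0.0006,  0.0009,  0.0008, -0.0002, -0.    ,  0.0004,  0.0006]), 'tau': array([ -0.0004, -62.5446,   0.0492, -39.1611,   0.0163,   0.0099,
         0.    ]), 'position': array([ 0.2794, -0.5587,  0.2525]), 'ee_rot': array([ 0.9732,  0.2298, -0.0002, -0.0007]), 'ft_force': array([-0.1764, -0.3413,  0.8105]), 'torque': array([-0.0236, -0.0097,  0.0258]), 'grasp_force': 0.0, 'grip_width': 1.0011935602609816}
top mount_a_center 0.91 [0.4538, -0.1411, 0.049] [345. 231.]
top mount_a_center 0.71 [0.5624, -0.1157, 0.0508] [334. 182.]
top tray_in 0.64 [0.4854, 0.1309, 0.0029] [223. 217.]
top 0.79 605 [ 0.5626 -0.113   0.051 ] 0.06371755337093221 ((568.8400268554688, -116.38967895507812), (37.93771743774414, 59.91199493408203), 70.6221923828125) [90.1719 88.0628 85.4314]
top 0.76 627 [ 0.4532 -0.1457  0.0512] 0.06393029593445146 ((455.760986328125, -150.00201416015625), (37.77899169921875, 60.627689361572266), 75.52986907958984) [166.7496 109.6715 124.3493]
scene mount_a_center 0.91 [0.5855, -0.1149, 0.0468] [228. 254.]
scene mount_a_center 0.9 [0.4746, -0.1485, 0.0457] [203. 221.]
scene tray_in 0.66 [0.4827, 0.133, 0.0078] [321. 209.]
scene 0.84 644 [ 0.4776 -0.1493  0.0405] 0.06137538621219218 ((460.91351318359375, -148.95635986328125), (36.645442962646484, 59.22092819213867), 74.72832489013672) [173.9938 107.1149 121.7112]
scene 0.57 775 [ 0.5885 -0.1157  0.0453] 0.06297216572043064 ((571.49072265625, -115.28157043457031), (37.865516662597656, 62.617000579833984), 69.6064224243164) [93.0581 91.9019 88.9703]
```

View pics/top0.png

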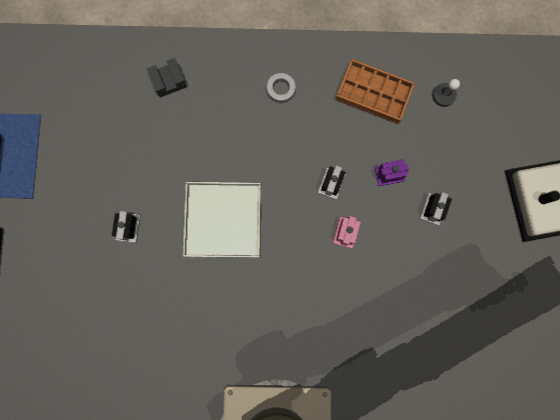

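View pics/scene0.png

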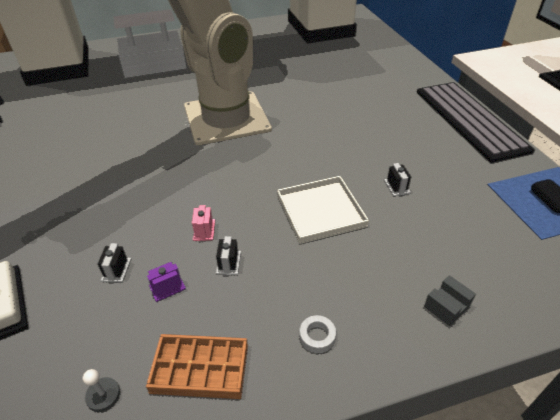

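Candidates in the top view: black/white mounts at (333,182), (436,208) and (126,226). These are the true ones, with black rubber and a steel web. The pink one at (347,231) and the purple one at (392,172) are look-alikes to leave alone. Next I measure the three and confirm with a crop.

Run:
```python
from h import *
np.set_printoptions(precision=4,suppress=True)
seeds={"top":[(333,182),(436,208),(126,226),(347,231),(392,172)],"scene":[(228,254),(114,262),(399,178),(203,222),(166,280)]}
for n in seeds:
    p=camera(n); C=cloud(p)
    for s in seeds[n]:
        c=C[s[1],s[0]]
        m=(np.hypot(*(C[...,:2]-c[:2]).transpose(2,0,1))<0.055)&(C[...,2]>0.044)&(C[...,2]<0.08)
        if m.sum()<10: print(n,s,c,'few');continue
        (cx,cy),(w,h),a=cv2.minAreaRect((C[m][:,:2]*1000).astype(np.float32))
        yaw=a if w>h else a+90
        print(n,s,m.sum(),"ctr",round(cx,1),round(cy,1),"size",round(w,1),round(h,1),"long yaw",round((yaw+90)%180-90,1),"zmax",C[m][:,2].max(), "med z",np.median(C[m][:,2]))
    t=[b for b in boxes_of("tray_in",p)]
    m=(C[...,2]>0.012)&(C[...,2]<0.035)&(abs(C[...,0]-.485)<.12)&(abs(C[...,1]-.131)<.12)
    print("tray rim",cv2.minAreaRect((C[m][:,:2]*1000).astype(np.float32)))
    if n=="top":
        im=p["img"][...,::-1]
        cr=[cv2.resize(im[y-25:y+25,x-25:x+25],(250,250),interpolation=2) for x,y in seeds[n][:3]]
        cv2.imwrite("pics/crop.png",np.hstack(cr))
```

```text
top (333, 182) 420 ctr 568.6 -116.4 size 37.8 60.7 long yaw -19.9 zmax 0.06459944961371868 med z 0.052502531619904
top (436, 208) 443 ctr 513.4 -351.1 size 39.4 59.6 long yaw -17.1 zmax 0.06371469133138655 med z 0.05253441873974101
top (126, 226) 449 ctr 456.7 347.2 size 39.3 59.9 long yaw -6.2 zmax 0.06441185403780368 med z 0.052464483285271445
top (347, 231) 438 ctr 456.0 -150.0 size 38.1 60.2 long yaw -14.6 zmax 0.06179382333762273 med z 0.052272464113321544
top (392, 172) 426 ctr 593.8 -251.3 size 38.7 60.1 long yaw -77.7 zmax 0.06376008047049493 med z 0.05233088224638144
tray rim ((478.1994323730469, 132.1032257080078), (170.6766815185547, 170.42327880859375), 0.4858357310295105)
scene (228, 254) 405 ctr 571.3 -115.6 size 38.3 62.7 long yaw -19.3 zmax 0.06169391661444445 med z 0.052062406586172616
scene (114, 262) 433 ctr 515.8 -350.4 size 40.3 63.6 long yaw -18.8 zmax 0.061920634470835345 med z 0.05172474239899632
scene (399, 178) 264 ctr 461.6 347.5 size 39.4 61.5 long yaw -3.9 zmax 0.06160944416792238 med z 0.05167753956521333
scene (203, 222) 326 ctr 459.2 -149.5 size 38.4 61.7 long yaw -14.1 zmax 0.06200417556154068 med z 0.0516933170509775
scene (166, 280) 475 ctr 596.6 -251.1 size 42.4 59.4 long yaw -72.0 zmax 0.06281563983815638 med z 0.05198411340866137
tray rim ((480.30218505859375, 132.61795043945312), (176.39263916015625, 170.83242797851562), 0.20791466534137726)
```

View pics/crop.png

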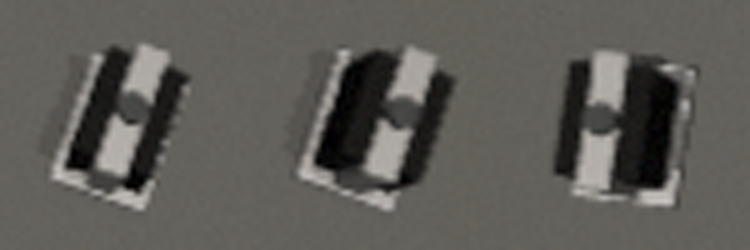

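The crop confirms that all three are plain black rubber and steel mounts: M1 (0.570,-0.116), M2 (0.515,-0.351), M3 (0.459,0.347). The tray is at (0.479,0.132). I start with M2, the nearest.

Call:
carry_out:
  deltas:
    - [0.4,-0.1,0.15,0.3,0.7]
    - [0.8,-0.2,0.3,0.6,0.7]
    - [1,-0.27,0.4,0.74,0.7]
    - [1,-0.27,0.4,0.74,0.7]
    - [1,-0.27,0.4,0.74,0.7]
  force: 20

```text
clock: 1.23
position: [0.3952, -0.4564, 0.1937]
ee_rot: [0.999, 0.038, -0.0, 0.0]
ft_force: [-0.0, -0.2, 1.0]
grip_width: 0.849
grasp_force: 0.0
```

```bash
cat >> h.py <<'E'
from scipy.spatial.transform import Rotation as Ro
def need(x,y,z,yaw):
    o=manip.get_obs(); R=Ro.from_quat(o["ee_rot"]); M=R.as_matrix(); cur=np.degrees(np.arctan2(M[1,0],M[0,0]))
    d=R.inv().apply(np.array([x,y,z])-o["position"])/0.15
    sp=-((yaw-cur+90)%180-90)/30
    print("t",o["clock"],"pos",o["position"].round(4),"yaw",cur.round(1),"zaxis",M[:,2].round(3),"q",o["joint_pos"].round(2)); print("need",d.round(3),"spin",sp.round(3),"grip",o["grip_width"],o["grasp_force"],o["ft_force"].round(1))
E
python3 -c "
from h import *
need(.5145,-.351,.038,-18)"
```

```text
t 1.225 pos [ 0.3952 -0.4564  0.1937] yaw 4.4 zaxis [-0.    -0.001 -1.   ] q [ 0.86  0.33 -0.1   1.6   0.03  1.22 -0.74]
need [ 0.847 -0.641  1.037] spin 0.746 grip 0.8488785980361006 0.0 [-0.  -0.2  1. ]
```

Call:
carry_out:
  deltas:
    - [0.3,-0.25,0.2,0.3,0.7]
    - [0.6,-0.5,0.4,0.6,0.7]
    - [0.847,-0.64,0.5,0.746,0.7]
    - [0.847,-0.64,0.5,0.746,0.7]
    - [0.847,-0.64,0.5,0.746,0.7]
    - [0.847,-0.64,0.75,0.746,0.7]
    - [0.847,-0.64,1.0,0.746,0.7]
    - [0.847,-0.64,1.0,0.746,0.7]

```text
clock: 2.22
position: [0.5121, -0.3515, 0.0416]
ee_rot: [0.987, -0.158, -0.002, -0.0]
ft_force: [0.4, 0.6, -0.0]
grip_width: 0.849
grasp_force: 0.0
```

```bash
python3 -c "
from h import *
need(.5145,-.351,.037,-18)
p=camera('wrist'); cv2.imwrite('pics/w1.png',p['img'][...,::-1])"
```

```text
t 2.225 pos [ 0.5121 -0.3515  0.0416] yaw -18.2 zaxis [-0.004  0.001 -1.   ] q [ 0.61  0.52 -0.1   1.67  0.06  0.96 -1.41]
need [ 0.014 -0.008  0.03 ] spin -0.005 grip 0.8486493622200038 0.0 [ 0.4  0.6 -0. ]
```

View pics/w1.png

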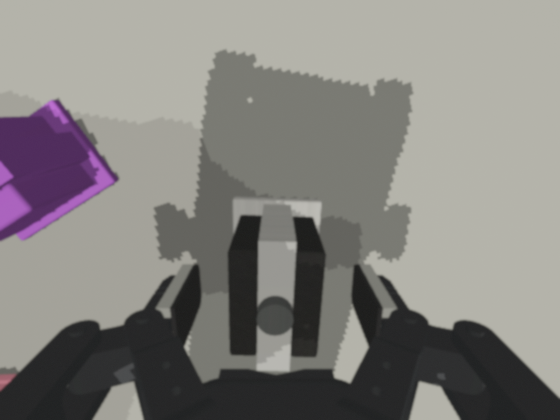

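The wrist view shows the mount (columns 230–325) centred between the fingers (198 and 355), with the web aligned. Squeezing.

Call:
carry_out:
  deltas:
    - [0.01,0,0.02,0,-1]
    - [0.01,0,0.02,0,-1]
    - [0.01,0,0.02,0,-1]
    - [0.01,0,0.02,0,-1]
    - [0.01,0,0.02,0,-1]
    - [0.01,0,0.02,0,-1]
    - [0.01,0,0.02,0,-1]
    - [0.01,0,0.02,0,-1]
    - [0.01,0,0.02,0,-1]
    - [0.01,0,0.02,0,-1]
  force: 20

```text
clock: 3.52
position: [0.5171, -0.3519, 0.0421]
ee_rot: [0.988, -0.157, 0.001, 0.001]
ft_force: [-1.5, -1.5, 5.8]
grip_width: 0.305
grasp_force: 20.5
```

The opening is 26 mm, so this is the soft one. I grip harder and lift.

Call:
carry_out:
  deltas:
    - [0,0,0,0,-1]
    - [0,0,0,0,-1]
    - [0,0,-0.1,0,-1]
    - [0,0,-0.25,0,-1]
    - [0,0,-0.45,0,-1]
    - [0,0,-0.6,0,-1]
    - [0,0,-0.7,0,-1]
    - [0,0,-0.7,0,-1]
    - [0,0,-0.7,0,-1]
  force: 45

```text
clock: 4.65
position: [0.5159, -0.3504, 0.1443]
ee_rot: [0.988, -0.156, -0.001, -0.0]
ft_force: [-0.9, 0.3, -3.0]
grip_width: 0.297
grasp_force: 44.6
```

```bash
python3 -c "
from h import *
need(.479,.132,.143,0)"
```

```text
t 4.65 pos [ 0.5159 -0.3504  0.1443] yaw -18.0 zaxis [-0.001  0.001 -1.   ] q [ 0.61  0.41 -0.11  1.59  0.05  1.15 -1.4 ]
need [-1.228 -2.982  0.012] spin -0.6 grip 0.2969078486024462 44.629093408584595 [-0.9  0.3 -3. ]
```

Call:
carry_out:
  deltas:
    - [-0.04,-0.1,0,-0.06,-1]
    - [-0.12,-0.3,0,-0.18,-1]
    - [-0.2,-0.5,0,-0.3,-1]
    - [-0.28,-0.7,0,-0.42,-1]
    - [-0.36,-0.88,0,-0.54,-1]
    - [-0.41,-1,0,-0.6,-1]
    - [-0.41,-1,0,-0.6,-1]

```text
clock: 5.52
position: [0.5044, -0.1875, 0.1454]
ee_rot: [1.0, 0.001, 0.0, -0.0]
ft_force: [0.8, -0.4, -2.3]
grip_width: 0.291
grasp_force: 44.6
```

```bash
python3 -c "
from h import *
need(.479,.132,.143,0)"
```

```text
t 5.525 pos [ 0.5044 -0.1875  0.1454] yaw 0.1 zaxis [ 0.  0. -1.] q [ 0.49  0.24 -0.24  1.81  0.07  1.09 -1.35]
need [-0.164 -2.13   0.016] spin 0.005 grip 0.29115887068709284 44.621813893318176 [ 0.8 -0.4 -2.3]
```

Call:
carry_out:
  deltas:
    - [-0.02,-0.15,0,0,-1]
    - [-0.03,-0.35,0,0,-1]
    - [-0.05,-0.55,0,0,-1]
    - [-0.06,-0.75,0,0,-1]
    - [-0.08,-0.9,0,0,-1]
    - [-0.08,-1,0,0,-1]

```text
clock: 6.28
position: [0.4925, -0.039, 0.1454]
ee_rot: [1.0, -0.001, 0.0, 0.0]
ft_force: [-0.1, 0.8, -3.5]
grip_width: 0.29
grasp_force: 44.6
```

Call:
carry_out:
  deltas:
    - [-0.02,-0.15,0,0,-1]
    - [-0.03,-0.35,0,0,-1]
    - [-0.05,-0.55,0,0,-1]
    - [-0.06,-0.75,0,0,-1]
    - [-0.08,-0.9,0,0,-1]
    - [-0.08,-1,0,0,-1]
    - [-0.08,-1,0,0,-1]
    - [-0.08,-1,0,0,-1]

```text
clock: 7.28
position: [0.4807, 0.1097, 0.1452]
ee_rot: [1.0, -0.001, -0.0, 0.0]
ft_force: [-1.1, 0.1, -3.2]
grip_width: 0.291
grasp_force: 44.7
```

```bash
python3 -c "
from h import *
need(.479,.132,.046,0)
p=camera('scene'); cv2.imwrite('pics/s2.png',p['img'][...,::-1])"
```

```text
t 7.275 pos [0.4807 0.1097 0.1452] yaw -0.1 zaxis [-0.    -0.001 -1.   ] q [ 0.12  0.17 -0.48  1.91  0.09  1.08 -1.96]
need [-0.011 -0.149  0.661] spin -0.003 grip 0.29074226797045666 44.673916697502136 [-1.1  0.1 -3.2]
```

View pics/s2.png

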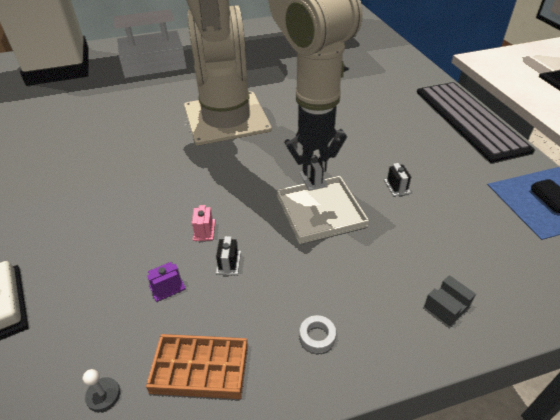

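The mount hangs upright in the fingers over the tray at (317,172), and the other mounts are undisturbed. Lowering.

Call:
carry_out:
  deltas:
    - [-0.01,-0.08,0.1,0,-1]
    - [-0.01,-0.15,0.25,0,-1]
    - [-0.01,-0.15,0.4,0,-1]
    - [-0.01,-0.15,0.52,0,-1]
    - [-0.01,-0.15,0.6,0,-1]
    - [-0.01,-0.15,0.63,0,-1]
    - [-0.01,-0.15,0.645,0,-1]
    - [-0.01,-0.15,0.65,0,-1]
    - [-0.01,-0.15,0.65,0,-1]

```text
clock: 8.45
position: [0.4791, 0.1334, 0.0482]
ee_rot: [1.0, -0.0, 0.0, -0.0]
ft_force: [-0.0, -0.1, -3.3]
grip_width: 0.295
grasp_force: 44.7
```

Call:
carry_out:
  deltas:
    - [0,0,0.008,0,-1]
    - [0,0,0.012,0,-1]
    - [0,0,0.016,0,-1]
    - [0,0,0.016,0,-1]

```text
clock: 8.95
position: [0.4789, 0.1335, 0.0461]
ee_rot: [1.0, 0.0, 0.0, 0.0]
ft_force: [-4.8, -1.3, 8.4]
grip_width: 0.293
grasp_force: 46.0
```

It is in contact with the floor, with 8 N upward. Opening.

Call:
carry_out:
  deltas:
    - [0,0,0,0,-0.2]
    - [0,0,0,0,0.0]
    - [0,0,0,0,0.3]
    - [0,0,0,0,0.6]
    - [0,0,0,0,0.7]
    - [0,0,0,0,0.7]
    - [0,0,0,0,0.7]
    - [0,0,-0.1,0,0.7]
    - [0,0,-0.3,0,0.7]
    - [0,0,-0.5,0,0.7]
    - [0,0,-0.8,0,0.7]
    - [0,0,-1,0,0.7]
    - [0,0,-1,0,0.7]
    - [0,0,-1,0,0.7]

```text
clock: 10.7
position: [0.4786, 0.1334, 0.1954]
ee_rot: [1.0, -0.0, 0.0, 0.0]
ft_force: [-0.0, -0.3, -0.7]
grip_width: 0.853
grasp_force: 0.0
```

```bash
python3 -c "
from h import *
need(.479,.132,.2,0)
p=camera('scene'); cv2.imwrite('pics/s3.png',p['img'][...,::-1])
C=cloud(p); c=C[205,322]
for b in boxes_of('mount_a_center',p): print(b['conf'],b['position'],proj(p,np.array(b['position'])))"
```

```text
t 10.7 pos [0.4786 0.1334 0.1954] yaw -0.0 zaxis [ 0. -0. -1.] q [ 0.11  0.13 -0.5   1.85  0.07  1.18 -1.99]
need [ 0.003  0.009 -0.03 ] spin -0.0 grip 0.8533280315664281 0.0 [-0.  -0.3 -0.7]
0.87 [0.4793, -0.1462, 0.0402] [205. 224.]
0.71 [0.5869, -0.1176, 0.0474] [227. 254.]
```

View pics/s3.png

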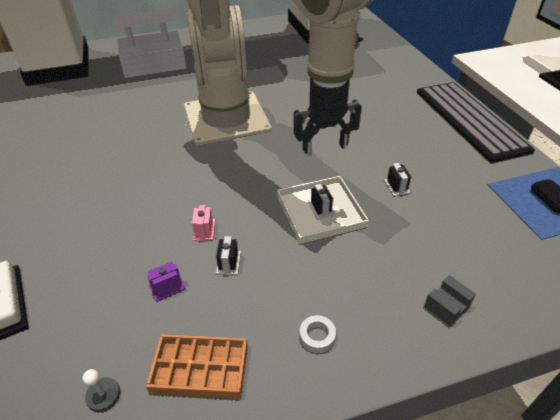

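The mount stands upright in the middle of the tray at (321,200), the other mounts are where they were, and the gripper is clear of everything. Handing in.

```bash
python3 -c "
from h import *
print(ticket.hand_in())"
```

```text
the job is handed in; nothing more can be done
None
```

I found the soft mount on the first squeeze (it gave to 26 mm), set it down upright near the middle of the tray, left the two hard mounts untouched, and handed the job in at about 11 s; the hand-in returned no verdict.

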